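# Third hand for a screwed batten

## Task

Press the fence's flip stop down until it clicks fully home, then lay the loose wooden batten (the one with two screws started in it) flat on the plywood panel, screws up, with its long edge flush along the fence, and ease it endways up against the stop. Finish holding it there, without letting go, with a steady push of about 12 N on the stop (not under 6, not over 20), so that I can drive the screws; leave the screwdriver and the tape measure where they lie.

Things in the scene. Friction and masses are not known exactly. Their poses are not given: they have to be found in the camera images.
- panel: fixed plywood cabinet side 180x320x18 mm (x,y,z), an aluminium fence along its far long edge. Origin: centre of the panel's underside, on the table; x to the fence, y along it (left), z up. Panel top z=18 mm. Fence face at x=+50, fence 30 wide, top z=48; two star knobs on it to z=71. Bracket of the flip stop on the fence at y=83 to 137, x=22 to 94, to z=75 mm
- flip_stop (a joint): hinge of the flip stop (aluminium arm, 20 mm wide, 102 long) along panel y at x=66, z=60 mm; arm centred on y=110. 0 = home, arm level toward the robot over the panel; positive = raised (rad). Friction holds it where left above 0.5. Below 0.48 a ball catch pushes back, up to about 12 N (under 20 N) at stop_press; past about 0.17 it snaps home and stays, let go before that it springs up again
- stop_press (a point): point on top of the arm near its free end, 88 mm from the hinge: where to press it down. When home it is at x=-22, y=110, z=68 mm of the panel's frame
- batten: loose sawn wooden batten 38x150x25 mm (x,y,z), about 0.1 kg, two steel screws started in its top at y=-50 and +50 stand 9 mm proud. Origin: centre of its underside; y along its length. Home, its origin is at x=31, y=21, z=18 mm of the panel's frame; either end may be at the stop
- screwdriver: screwdriver with a red handle, 32 x 205 x 32 mm, lying on the table left of the panel; bystander. Origin: middle of its underside
- tape_measure: tape measure, 39 x 78 x 71 mm, standing on the table beyond the fence to the right; bystander. Origin: middle of its underside
- stop_face (a point): centre of the stop face of the black plastic stop block (62x28x33 mm in x,y,z) fixed under the flip stop's arm and moving with it; the face looks to the panel's -y. When home the block spans x=-17 to +45, z=22 to 55 mm of the panel's frame and the face is at y=+96. It does not give along y
There are look-alikes about, which are no part of the job. Several things have the shape of the batten; the one meant has the colours described above.

How it is judged:
By the outcome, as a careful person would: the job done as asked, in the order asked, and still so for the second after the job is handed in, while the arm keeps its last pose, push and grip.
It also fails if it takes over 72 s, if anything falls off the work surface, if the arm or the gripper's body presses on something with over 40 N, if the wrist force passes 120 N, or if a joint passes its speed limit or range.

## Robot

A 6-joint arm with a two-finger parallel gripper is mounted at the origin on a cart in front of the work surface, level with it; the furniture and walls round the work are solid. World frame = base frame: x ahead of the robot, y to its left, z up, the work surface at z = 0. Lengths are in m, angles in rad, forces in N, time in s.
With the tool pointing down it reaches from about 0.275 to 0.825 m from the base axis. Payload 5.2 kg.
Tool frame: the origin (TCP) lies midway between the tips of the shut fingers; the grasp point (between the pads) lies 19 mm behind it; z points along the fingers, y is the line along which they close (so a half turn about z gives the same grasp; the last joint's range is limited). The gripper opens to 93 mm and grips with 3 to 60 N. Pads are 15 mm wide; open, the fingers measure 128 mm over their backs; the gripper's body (75 mm by 188 mm) begins 65 mm behind the grasp point.
Start: joints at [1.132, 0.259, 1.535, -0, 1.348, -0.203], TCP at [0.128, 0.535, 0.219] pointing down, gripper open.
Joint ranges: [-3.14, 3.14], [-0.91, 2.08], [0.19, 2.58], [-1.22, 4.36], [0.22, 2.71], [-3.12, 3.12]. Speed limits (rad/s): [2.57, 2.57, 3.14, 3.14, 3.14, 3.14].

## Interface

Orientations are given as a unit quaternion [x, y, z, w].
In Python, from bench import sensors, grab_frame, camera_params, arm, finder gives the robot as it stands. The module is installed in compiled form; this text tells all that it offers.
- The arm moves only by the tool send_rows, never from a script. Its argument "increments" is a list of rows, each a list of 5 numbers: the shift along the tool's x, y, z in m, then the turn about the tool's z in degrees, then the finger opening in m, from 0 to 0.093. In form: [[tx, ty, tz, yaw, fingers], ...]. A call has 1 to 8 rows; each row is the pose to reach, as a shift and turn from the pose commanded when the call began, along the tool's axes at that moment; what a row does not reach only later rows make up. A row lasts 1/12 s, in which the tool goes at most 41.7 mm and 7.16 degrees, less where a joint would pass 70% of its speed; a pose out of reach is approached as far as the arm can. A call with a gripper value outside its range is refused whole. The fingers move at their own pace and stop on an object; the grip force is fixed at half the most. Time passes only in rows, so rows that repeat a pose let the fingers close. It gives the time, the measured TCP pose, the force, the opening and the grip force at its end, in the units of the state.
- sensors.read_state(): the state, without advancing time (a new reading comes with each control period).
- grab_frame(name): name is "scene" or "top"; returns the picture (480x640x3 uint8, blue, green, red); there is no depth.
- camera_params(name): a dict with "fx", "fy", "cx", "cy" (pixels), "xyz" and "attitude" of the camera in the world. Camera axes: x right, y down, z forward; pixel columns grow to the right and rows downward; lengths in m; the calibration is good to about 2 mm. A picture is of the moment at which its call begins. camera_params takes no time and is no camera call.
- arm.finish_job(): hands the job in; it is judged then, once.
Trained networks look in the newest picture that a camera, given by its name, has taken for a name from the list of things; names that differ only in an ending like _2 or _b are one class to them, and where a whole thing is asked for, a point or a joint stands for the part that bears it (a point fixed in the world has none). Each returns a list of dicts, best first, with "conf" (0 to 1); they miss things now and then, are a little off and sometimes report something else, mostly with a low value. They report only what shows in the picture. A call takes as long as a camera call. They do not tell look-alikes from the thing itself.
- finder.look_for(camera, query): "at" ([x, y, z] in m, in the coordinates of the camera as it stood for that picture, good to about 4 mm: the middle of the surface that is visible of it).
The state is a dict: "clock": time; "joint_pos": joint angles; "joint_vel": joint speeds; "effort": joint torques, N m; "position": TCP position; "tool_rot": TCP orientation; "force": force on the tool from outside, world axes, zero at the start; "moment": the same for the moment, N m; "grip_width": finger opening in m; "grasp_force": force on a finger pad.
Only numpy, scipy, OpenCV 4.12 (cv2) and the standard library are available. Lean on these libraries where they do the work, as an engineer would, in place of code of your own. Each camera call takes 0.05 s, during which the arm holds its last target. There are 200 camera calls.

## Working session

There is one attempt and no reset: what is moved stays moved. The work goes in short steps, Python scripts to look and compute and a tool call to move; the robot and the scene stay as the last step left them, time stands still between calls to the robot, and variables do not carry over. Pictures are saved under pics/ and viewed, at most 10 in all, crops included, and the job is handed in when it is done.

Besides the shell and the picture viewer there is one more tool, called by a JSON object that holds its "api" and its "payload". send_rows: Moves the arm, as the interface text tells. Its arguments: {"type":"object","properties":{"increments":{"type":"array"}},"required":["increments"]}

```bash
mkdir -p pics
cat > h.py <<'E'
import numpy as np, cv2
from scipy.spatial.transform import Rotation as R
from bench import sensors, grab_frame, camera_params, arm, finder
def cam(n):
    p=camera_params(n); a=np.array(p["attitude"],float)
    M=R.from_quat(a).as_matrix() if a.size==4 else a.reshape(3,3)
    return p,M,np.array(p["xyz"])
def proj(n,P):
    p,M,c=cam(n); q=(np.atleast_2d(P)-c)@M
    return np.c_[p["fx"]*q[:,0]/q[:,2]+p["cx"],p["fy"]*q[:,1]/q[:,2]+p["cy"]]
def ray(n,uv,z):
    p,M,c=cam(n); uv=np.atleast_2d(uv)
    d=np.c_[(uv[:,0]-p["cx"])/p["fx"],(uv[:,1]-p["cy"])/p["fy"],np.ones(len(uv))]@M.T
    return c+d*((z-c[2])/d[:,2])[:,None]
def look(n,q):
    p,M,c=cam(n)
    return [(round(r["conf"],2),(c+M@np.array(r["at"])).round(4),proj(n,c+M@np.array(r["at"])).round(0)[0]) for r in finder.look_for(n,q)]
E
python3 - <<'E'
from h import *
for n in("scene","top"):
    cv2.imwrite(f"pics/{n}0.png",grab_frame(n)); print(n,camera_params(n))
    for q in("batten","panel","flip_stop","stop_face","screwdriver","tape_measure"):
        print(q,look(n,q))
print(sensors.read_state())
E
```

```text
scene {'fx': 567.0013571030903, 'fy': 567.0013571030903, 'cx': 323.58467087812073, 'cy': 248.64376191391403, 'xyz': array([-0.6838717 , -0.74315843,  1.30123145]), 'attitude': array([ 0.76842189, -0.48050828,  0.22590406, -0.35722115])}
batten [(0.85, array([ 0.5859, -0.581 ,  0.0224]), array([454., 314.])), (0.81, array([ 0.5395, -0.3256,  0.0285]), array([372., 296.]))]
panel [(0.91, array([0.5029, 0.0369, 0.0216]), array([267., 271.]))]
flip_stop []
stop_face [(0.76, array([0.5151, 0.1475, 0.0842]), array([239., 245.]))]
screwdriver [(0.53, array([0.4548, 0.2801, 0.0247]), array([199., 258.]))]
tape_measure [(0.65, array([ 0.7148, -0.0692,  0.0492]), array([323., 238.]))]
top {'fx': 435.48307993136166, 'fy': 435.48307993136166, 'cx': 322.76732706670225, 'cy': 237.18344091074457, 'xyz': array([ 0.47014052, -0.11417696,  1.18480645]), 'attitude': array([-0.70203243,  0.70964692, -0.03416015,  0.04883441])}
batten [(0.7, array([ 0.5474, -0.3196,  0.0233]), array([409., 259.])), (0.57, array([ 0.6021, -0.5724,  0.0239]), array([504., 237.]))]
panel [(0.78, array([0.5052, 0.0458, 0.018
[... 380 characters left out ...]
91.]))]
{'clock': 0.7, 'joint_pos': array([ 1.13224336e+00,  2.58578321e-01,  1.53498840e+00, -2.00097224e-05,
        1.34801411e+00, -2.02797370e-01]), 'joint_vel': array([ 0.00056877, -0.00027229, -0.00085748, -0.00154562,  0.00265689,
       -0.0008464 ]), 'effort': array([-4.71947806e-04, -4.37054372e+01, -2.84261423e+01,  7.20028812e-02,
        3.07511666e-02, -2.86448096e-05]), 'position': array([0.12845235, 0.53479375, 0.21866908]), 'tool_rot': array([1.17602805e-01, 9.93060713e-01, 2.53322767e-06, 1.11231375e-05]), 'force': array([-0.44185893, -1.10783821,  0.37929663]), 'moment': array([-0.01560973,  0.01751973,  0.03091643]), 'grasp_force': 0.0, 'grip_width': 0.09321308499704038}
```

Run:
```python
import cv2,numpy as np
t=cv2.imread("pics/top0.png")[160:360,130:560]
s=cv2.imread("pics/scene0.png")[200:350,150:490]
cv2.imwrite("pics/t1.png",cv2.resize(t,(800,372),interpolation=cv2.INTER_CUBIC))
cv2.imwrite("pics/s1.png",cv2.resize(s,(800,353),interpolation=cv2.INTER_CUBIC))
```

```text
(no output)
```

View pics/t1.png

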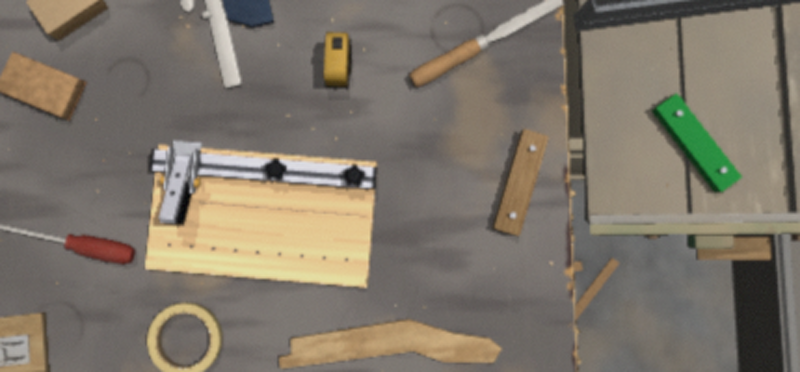

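View pics/s1.png

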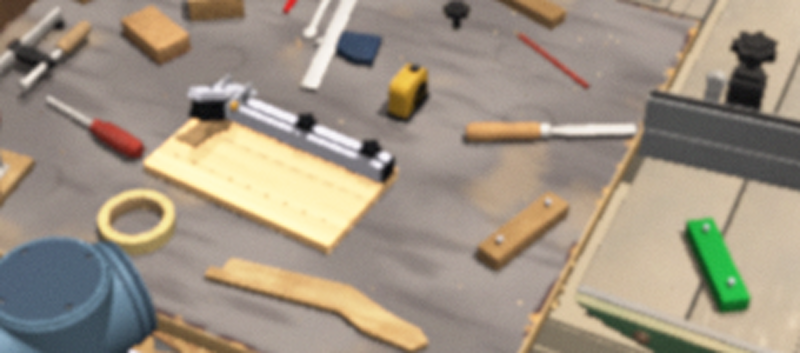

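The top crop shows the brown batten with two screws at about (532,148) and (513,215), and the green one is a look-alike on the saw. The panel has its near corners at about (146,269) and (367,287), and the stop arm is raised at (178,185). Next I'll fit the panel and batten poses.

```bash
cat > fit.py <<'E'
from h import *
from scipy.optimize import least_squares
im=cv2.imread("pics/top0.png"); hsv=cv2.cvtColor(im,cv2.COLOR_BGR2HSV)
def biggest(m,seed):
    n,l,s,c=cv2.connectedComponentsWithStats(m.astype(np.uint8)); k=l[seed[1],seed[0]]
    print("area",s[k][4]); return l==k
# panel: plywood region
m=(hsv[...,1]>50)&(hsv[...,2]>150)&(hsv[...,0]<32)
M=biggest(m,(280,290)); ys,xs=np.nonzero(M)
r=cv2.approxPolyDP(cv2.convexHull(np.c_[xs,ys].astype(np.int32)),3,True)[:,0]
print("hull",r.tolist())
def line(pts): v=cv2.fitLine(np.float32(pts),cv2.DIST_HUBER,0,.01,.01)[:,0]; return v
# near edge: bottom-most pixel per column
cols=range(xs.min()+6,xs.max()-6); ne=np.array([(c,ys[xs==c].max()+.5) for c in cols])
w=ray("top",ne,.018); L=line(w[:,:2]); yaw=np.arctan2(L[1],L[0]); 
d=L[:2]*np.sign(L[1]); 
rows=range(ys.max()-25,ys.max()-14)
le=ray("top",[(xs[ys==q].min()-.5,q) for q in rows],.018)[:,:2]; re=ray("top",[(xs[ys==q].max()+.5,q) for q in rows],.01)[:,:2]
a,b=(le@d).mean(),(re@d).mean(); print("len",a-b)
nx=np.array([d[1],-d[0]]); nearoff=(w[:,:2]@nx).mean()
c=d*(a+b)/2+nx*(nearoff+.09)
print("panel",c.round(4),"yaw deg",np.degrees(np.arctan2(-d[0],d[1])).round(2))
yawp=np.arctan2(-d[0],d[1])
# batten
b0=proj("top",[[.547,-.32,.025]])[0].astype(int)
m=(hsv[...,1]>85)&(hsv[...,0]<25)&(hsv[...,2]>60)
m=cv2.morphologyEx(m.astype(np.uint8),cv2.MORPH_CLOSE,np.ones((5,5)))
B=biggest(m,b0); q=np.argwhere(B)[:,::-1]
wp=ray("top",q.astype(float),.025)[:,:2].astype(np.float32)*1000; rect=cv2.minAreaRect(wp); box=cv2.boxPoints(rect)
print("batten rect",rect,"mean",wp.mean(0)); 
e=[box[1]-box[0],box[2]-box[1]]; e=max(e,key=np.linalg.norm); 
print("batten axis deg",np.degrees(np.arctan2(-e[0],e[1]))%180)
# check overlay
def P(p): 
    p=np.atleast_2d(p)/1000.; return np.c_[np.outer(p[:,0],nx)+np.outer(p[:,1],d)+c,p[:,2]]
vis=cv2.resize(im,None,fx=4,fy=4,interpolation=cv2.INTER_CUBIC)
def draw(pts,col): cv2.polylines(vis,[np.int32(proj("top",P(pts))*4+1.5)],True,col,1)
draw([[-90,-160,18],[-90,160,18],[90,160,18],[90,-160,18]],(0,0,255))
draw([[50,-160,48],[50,160,48],[80,160,48],[80,-160,48]],(255,0,0))
for th in(.5,.7,.9):
    C,S=np.cos(th),np.sin(th); e_=lambda rr,y:[66-rr*C-8*-S*-1*-1 if 0 else 66-rr*C+8*S,y,60+rr*S+8*C]
    draw([e_(0,100),e_(102,100),e_(102,120),e_(0,120)],(0,int(255*th),255))
vis=vis[4*225:4*325,4*195:4*345]; cv2.imwrite("pics/ov.png",cv2.resize(vis,(800,533)))
E
python3 fit.py
```

```text
area 5779
hull [[330, 262], [326, 314], [208, 304], [213, 253]]
len 0.3210442309287808
panel [0.5067 0.0516] yaw deg -5.14
area 830
batten rect ((550.004150390625, -320.49658203125), (39.35565948486328, 149.65615844726562), 71.72090148925781) mean [ 549.2879 -320.243 ]
batten axis deg 71.7209
```

View pics/ov.png

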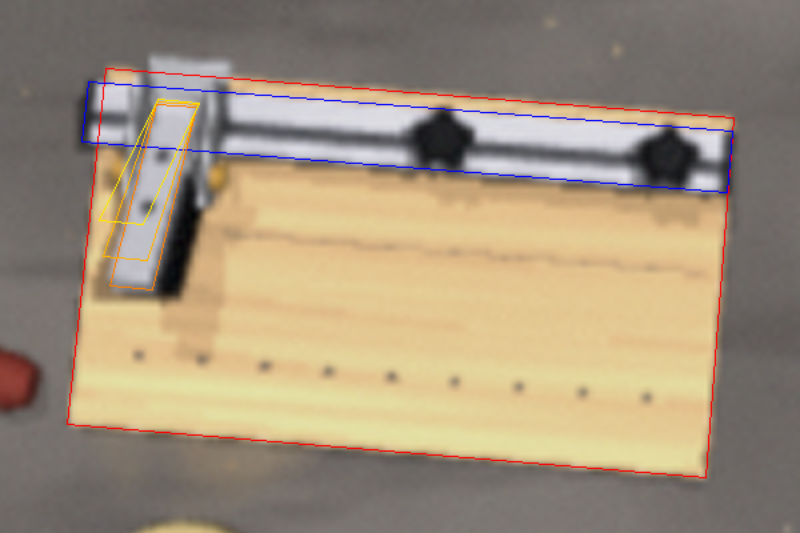

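The overlay fits the panel, fence and bracket well. The arm's free end at (132,290) puts the stop at about 0.5 rad. Next is a helper that converts world goals into tool-frame shifts.

```bash
cat > g.py <<'E'
from h import *
import sys
C=np.array([.5067,.0516]); Y=np.radians(-5.14); nx=np.array([np.cos(Y),np.sin(Y)]); d=np.array([-np.sin(Y),np.cos(Y)])
def pan(x,y,z): return np.r_[C+nx*x/1000+d*y/1000,z/1000]
def rel(goal,yang=None):
    s=sensors.read_state(); M=R.from_quat(s["tool_rot"]).as_matrix(); p=s["position"]
    ya=np.degrees(np.arctan2(M[1,1],M[0,1])); t=M.T@(np.array(goal)-p)
    pl=(p[:2]-C); 
    print("t",(t*1000).round(1),"mm yaw",None if yang is None else round((ya-yang+180)%360-180,2),"| y-angle",ya.round(2),"panel xyz",(np.r_[pl@nx,pl@d,p[2]]*1000).round(1),"F",s["force"].round(2),"F panel",(s["force"][:2]@np.c_[nx,d]).round(2),"w",s["grip_width"].round(4),s["grasp_force"],"t",s["clock"])
E
python3 -c "
from g import *
rel(pan(-10,110,150))
"
```

```text
Traceback (most recent call last):
  File "g.py", line 9, in rel
    print("t",(t*1000).round(1),"mm yaw",None if yang is None else round((ya-yang+180)%360-180,2),"| y-angle",ya.round(2),"panel xyz",(np.r_[pl@nx,pl@d,p[2]]*1000).round(1),"F",s["force"].round(2),"F panel",(s["force"][:2]@np.c_[nx,d]).round(2),"w",s["grip_width"].round(4),s["grasp_force"],"t",s["clock"])
                                                                                                                                                                                                                                                         ^^^^^^^^^^^^^^^^^^^^^
AttributeError: 'float' object has no attribute 'round'
```

```bash
sed -i 's/s\["grip_width"\].round(4)/round(s["grip_width"],4)/' g.py
python3 -c "
from g import *
rel(pan(-10,110,150))
"
```

```text
t [-454.7 -274.1   68.7] mm yaw None | y-angle 76.49 panel xyz [-420.   447.4  218.7] F [-0.44 -1.11  0.38] F panel [-0.34 -1.14] w 0.0932 0.0 t 0.7
```

{"api": "send_rows", "payload": {"increments": [[-0.455,-0.274,0.03,0,0],[-0.455,-0.274,0.03,0,0],[-0.455,-0.274,0.03,0,0],[-0.455,-0.274,0.03,0,0],[-0.455,-0.274,0.03,0,0],[-0.455,-0.274,0.03,0,0],[-0.455,-0.274,0.03,0,0],[-0.455,-0.274,0.03,0,0]]}}

```text
clock: 1.37
position: [0.3667, 0.2997, 0.2001]
tool_rot: [0.118, 0.993, 0.0, 0.0]
force: [0.2, 0.4, 0.8]
grip_width: 0.0441
grasp_force: 0.0
```

```bash
python3 -c "
from g import *
rel(pan(-10,110,150))
"
```

```text
t [-168.1 -101.2   50.1] mm yaw None | y-angle 76.5 panel xyz [-161.7  234.5  200.1] F [0.23 0.36 0.83] F panel [0.2  0.38] w 0.0441 0.0 t 1.3667
```

{"api": "send_rows", "payload": {"increments": [[-0.168,-0.101,0.05,0,0],[-0.168,-0.101,0.05,0,0],[-0.168,-0.101,0.05,0,0],[-0.168,-0.101,0.05,0,0],[-0.168,-0.101,0.05,0,0],[-0.168,-0.101,0.05,0,0],[-0.168,-0.101,0.05,0,0],[-0.168,-0.101,0.05,0,0]]}}

```text
clock: 2.03
position: [0.5048, 0.164, 0.1498]
tool_rot: [0.118, 0.993, 0.0, -0.001]
force: [-1.3, 1.5, -0.2]
grip_width: 0.0005
grasp_force: 0.0
```

```bash
python3 -c "
from g import *
rel(pan(-10,110,68))
im=grab_frame('scene'); cv2.imwrite('pics/a.png',cv2.resize(im[170:320,150:350],(800,600),interpolation=cv2.INTER_CUBIC))
"
```

```text
t [-2.3 -1.5 81.8] mm yaw None | y-angle 76.44 panel xyz [-12.  111.8 149.8] F [-1.34  1.45 -0.2 ] F panel [-1.46  1.33] w 0.0005 0.0 t 2.0333
```

View pics/a.png

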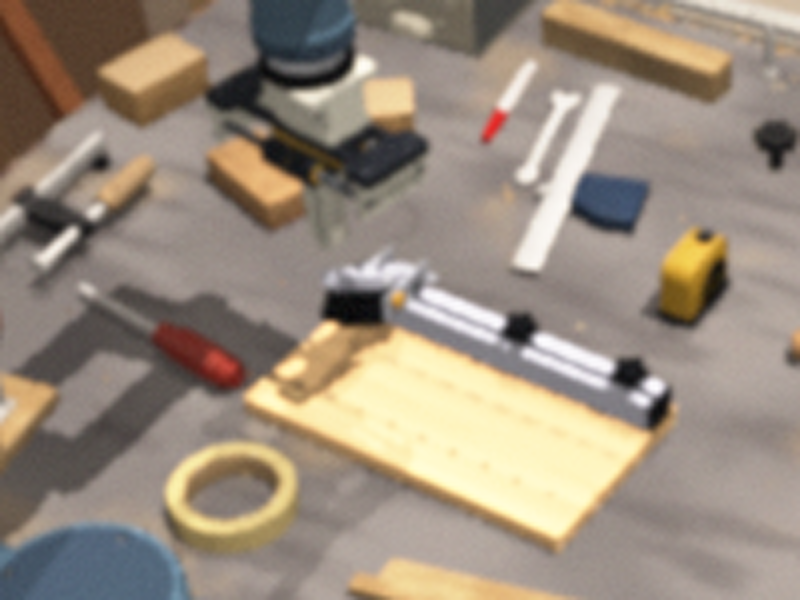

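The closed fingers hang over the raised arm at about (325,230). I'll press down in stages.

{"api": "send_rows", "payload": {"increments": [[-0.001,-0.001,0.01,0,0],[-0.001,-0.001,0.02,0,0],[-0.001,-0.001,0.03,0,0],[-0.001,-0.001,0.036,0,0],[-0.001,-0.001,0.041,0,0],[-0.001,-0.001,0.046,0,0],[-0.001,-0.001,0.051,0,0],[-0.001,-0.001,0.056,0,0]]}}

```text
clock: 2.75
position: [0.5056, 0.1632, 0.0946]
tool_rot: [0.117, 0.993, 0.0, -0.0]
force: [-5.8, -0.4, 18.4]
grip_width: 0.0006
grasp_force: 8.4
```

{"api": "send_rows", "payload": {"increments": [[0,0,0.003,0,0],[0,0,0.006,0,0],[0,0,0.009,0,0],[0,0,0.012,0,0],[0,0,0.015,0,0],[0,0,0.018,0,0],[0,0,0.02,0,0],[0,0,0.022,0,0]]}}

```text
clock: 3.42
position: [0.5058, 0.1626, 0.0713]
tool_rot: [0.118, 0.993, -0.0, -0.0]
force: [0.0, -0.0, -0.2]
grip_width: 0.0007
grasp_force: 0.0
```

{"api": "send_rows", "payload": {"increments": [[0,0,0.0015,0,0],[0,0,0.003,0,0],[0,0,0.0035,0,0],[0,0,0.004,0,0],[0,0,0.0042,0,0],[0,0,0.0044,0,0]]}}

```text
clock: 3.92
position: [0.5061, 0.1626, 0.0679]
tool_rot: [0.118, 0.993, 0.0, 0.0]
force: [-3.0, 1.5, 5.9]
grip_width: 0.0005
grasp_force: 3.0
```

The stop top is solid at z=68, so it is home. Now up and over to the batten.

{"api": "send_rows", "payload": {"increments": [[0,0,-0.03,0,0.07],[0,0,-0.07,0,0.07],[0,0,-0.1,2,0.07],[0,0,-0.1,4.7,0.07]]}}

```text
clock: 4.25
position: [0.5101, 0.1631, 0.1741]
tool_rot: [0.159, 0.987, 0.002, 0.006]
force: [0.8, 0.4, 0.3]
grip_width: 0.0228
grasp_force: 0.0
```

```bash
python3 -c "
from g import *
rel([.5497,-.321,.12],71.7)
"
```

```text
t [-189.  -447.5   54. ] mm yaw 0.01 | y-angle 71.71 panel xyz [ -6.6 111.3 174.1] F [0.77 0.37 0.26] F panel [0.73 0.44] w 0.0228 0.0 t 4.25
```

{"api": "send_rows", "payload": {"increments": [[-0.189,-0.447,0,0,0.07],[-0.189,-0.447,0,0,0.07],[-0.189,-0.447,0,0,0.07],[-0.189,-0.447,0,0,0.07],[-0.189,-0.447,0,0,0.07],[-0.189,-0.447,0,0,0.07],[-0.189,-0.447,0,0,0.07],[-0.189,-0.447,0,0,0.07]]}}

```text
clock: 4.92
position: [0.5333, -0.1718, 0.1676]
tool_rot: [0.158, 0.987, -0.0, 0.0]
force: [0.7, 1.0, -0.9]
grip_width: 0.0693
grasp_force: 0.0
```

```bash
python3 -c "
from g import *
rel([.5497,-.321,.12],71.7)
"
```

```text
t [ -62.2 -136.6   47.6] mm yaw 0.08 | y-angle 71.78 panel xyz [  46.5 -220.1  167.6] F [ 0.71  0.98 -0.92] F panel [0.62 1.03] w 0.0693 0.0 t 4.9167
```

{"api": "send_rows", "payload": {"increments": [[-0.062,-0.137,0.047,0,0.07],[-0.062,-0.137,0.047,0,0.07],[-0.062,-0.137,0.047,0,0.07],[-0.062,-0.137,0.047,0,0.07],[-0.062,-0.137,0.047,0,0.07],[-0.062,-0.137,0.047,0,0.07]]}}

```text
clock: 5.42
position: [0.5487, -0.3206, 0.119]
tool_rot: [0.16, 0.987, 0.001, -0.001]
force: [-0.2, -0.1, 1.3]
grip_width: 0.0699
grasp_force: 0.0
```

```bash
python3 -c "
from g import *
rel([.5497,-.321,.007],71.7)
im=grab_frame('scene'); cv2.imwrite('pics/b.png',cv2.resize(im[200:350,300:500],(800,600),interpolation=cv2.INTER_CUBIC))
"
```

```text
t [ -1.3  -0.2 112. ] mm yaw -0.08 | y-angle 71.62 panel xyz [  75.2 -366.9  119. ] F [-0.2  -0.12  1.33] F panel [-0.19 -0.14] w 0.0699 0.0 t 5.4167
```

View pics/b.png

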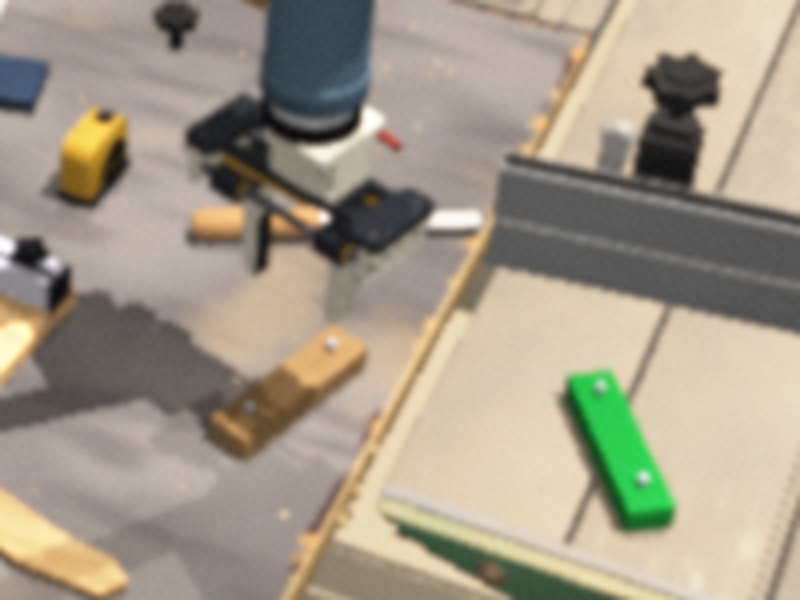

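The fingers straddle the batten line, whose screws show at (330,343) and (250,405), and the way down is clear.

{"api": "send_rows", "payload": {"increments": [[-0.001,0,0.03,0,0.07],[-0.001,0,0.06,0,0.07],[-0.001,0,0.08,0,0.07],[-0.001,0,0.1,0,0.07],[-0.001,0,0.108,0,0.07],[-0.001,0,0.111,0,0.07],[-0.001,0,0.111,0,0.07]]}}

```text
clock: 6.05
position: [0.5508, -0.3184, 0.0098]
tool_rot: [0.158, 0.987, 0.0, -0.0]
force: [-0.0, 0.3, 0.6]
grip_width: 0.0698
grasp_force: 0.0
```

{"api": "send_rows", "payload": {"increments": [[0,0,0,0,0.02],[0,0,0,0,0.02],[0,0,0,0,0.02],[0,0,0,0,0.02],[0,0,0,0,0.02],[0,0,0,0,0.02],[0,0,0,0,0.02],[0,0,0,0,0.02]]}}

```text
clock: 6.72
position: [0.5507, -0.3201, 0.0101]
tool_rot: [0.158, 0.987, -0.001, 0.0]
force: [-1.8, -1.2, 4.8]
grip_width: 0.0378
grasp_force: 30.0
```

{"api": "send_rows", "payload": {"increments": [[0,0,-0.01,0,0.02],[0,0,-0.04,0,0.02],[0,0,-0.08,0,0.02],[0,0,-0.12,0,0.02],[0,0,-0.13,7,0.02],[0,0,-0.13,14,0.02],[0,0,-0.13,21,0.02],[0,0,-0.13,28,0.02]]}}

```text
clock: 7.38
position: [0.5504, -0.3189, 0.1401]
tool_rot: [0.395, 0.919, 0.0, -0.0]
force: [1.0, -0.7, -1.3]
grip_width: 0.0377
grasp_force: 30.0
```

```bash
python3 -c "
from g import *
rel(pan(3,-5,140),-5.14)
"
```

```text
t [293.5 221.3   0.3] mm yaw 48.59 | y-angle 43.45 panel xyz [  76.7 -365.1  140.1] F [ 1.02 -0.72 -1.32] F panel [ 1.08 -0.63] w 0.0377 29.992331564426422 t 7.3833
```

{"api": "send_rows", "payload": {"increments": [[0.293,0.221,0,6,0.02],[0.293,0.221,0,12,0.02],[0.293,0.221,0,18,0.02],[0.293,0.221,0,24,0.02],[0.293,0.221,0,30,0.02],[0.293,0.221,0,36,0.02],[0.293,0.221,0,42,0.02],[0.293,0.221,0,48.6,0.02]]}}

```text
clock: 8.05
position: [0.5103, 0.0119, 0.1396]
tool_rot: [0.736, 0.677, -0.0, -0.001]
force: [0.4, 0.4, -0.8]
grip_width: 0.038
grasp_force: 30.0
```

```bash
python3 -c "
from g import *
rel(pan(3,-5,140),-5.14)
"
```

```text
t [34.2 -3.9 -0.4] mm yaw 0.36 | y-angle -4.78 panel xyz [  7.1 -39.2 139.6] F [ 0.38  0.36 -0.81] F panel [0.35 0.39] w 0.038 29.992046356201172 t 8.05
```

{"api": "send_rows", "payload": {"increments": [[0.034,-0.004,0,0.3,0.02],[0.034,-0.004,0.03,0.3,0.02],[0.034,-0.004,0.06,0.3,0.02],[0.034,-0.004,0.08,0.3,0.02],[0.034,-0.004,0.095,0.3,0.02],[0.034,-0.004,0.1,0.3,0.02],[0.034,-0.004,0.1,0.3,0.02],[0.034,-0.004,0.1,0.3,0.02]]}}

```text
clock: 8.72
position: [0.5104, 0.0437, 0.0399]
tool_rot: [0.736, 0.677, 0.0, -0.0]
force: [-0.5, 0.5, -0.2]
grip_width: 0.0379
grasp_force: 30.0
```

```bash
python3 -c "
from g import *
rel(pan(3,-5,28),-5.14)
a=cv2.resize(grab_frame('scene')[215:320,170:310],(800,600),interpolation=cv2.INTER_CUBIC);cv2.imwrite('pics/c.png',a)
"
```

```text
t [ 2.5 -1.4 11.9] mm yaw 0.36 | y-angle -4.78 panel xyz [ 4.4 -7.5 39.9] F [-0.49  0.54 -0.16] F panel [-0.53  0.49] w 0.0379 29.999389350414276 t 8.7167
```

View pics/c.png

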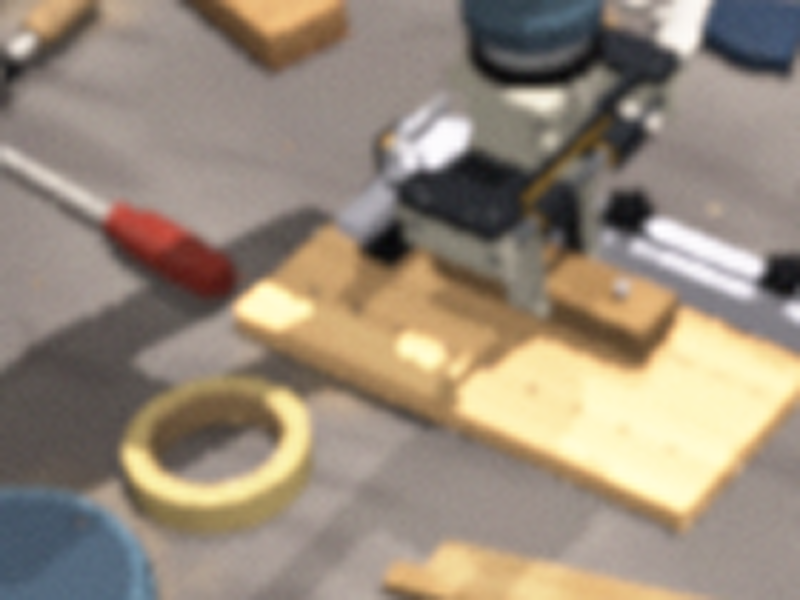

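The batten hangs level over the panel, with a screw at (622,288) up, clear of the fence and stop. I'll lower it slowly.

{"api": "send_rows", "payload": {"increments": [[0.002,-0.002,0.004,0.2,0.02],[0.002,-0.002,0.007,0.2,0.02],[0.002,-0.002,0.009,0.2,0.02],[0.002,-0.002,0.01,0.2,0.02],[0.002,-0.002,0.011,0.2,0.02],[0.002,-0.002,0.0115,0.2,0.02]]}}

```text
clock: 9.27
position: [0.5084, 0.0458, 0.0281]
tool_rot: [0.737, 0.676, 0.0, 0.0]
force: [-2.6, 0.5, 6.0]
grip_width: 0.0378
grasp_force: 30.0
```

```bash
python3 -c "
from g import *
rel(pan(3,-5,28),-5.14)
"
```

```text
t [0.6 0.8 0.1] mm yaw 0.16 | y-angle -4.98 panel xyz [ 2.2 -5.6 28.1] F [-2.58  0.46  5.99] F panel [-2.62  0.23] w 0.0378 30.001279413700104 t 9.2667
```

{"api": "send_rows", "payload": {"increments": [[0,0,0,0,0.046],[0,0,0,0,0.046],[0,0,0,0,0.046],[0,0,-0.02,0,0.046],[0,0,-0.045,0,0.046],[0,-0.02,-0.045,0,0],[0,-0.047,-0.045,0,0],[0,-0.047,-0.045,0,0]]}}

```text
clock: 9.93
position: [0.4564, 0.0508, 0.0725]
tool_rot: [0.737, 0.676, -0.002, -0.002]
force: [-0.7, -0.2, -0.0]
grip_width: 0.0306
grasp_force: 0.0
```

{"api": "send_rows", "payload": {"increments": [[0,0,0,0,0],[0,0,0.02,0,0],[0,0,0.04,0,0],[0,0,0.045,0,0],[0,0,0.045,0,0]]}}

```text
clock: 10.35
position: [0.4611, 0.0499, 0.0267]
tool_rot: [0.737, 0.676, -0.001, -0.001]
force: [-1.2, 1.5, -0.0]
grip_width: 0.001
grasp_force: 0.0
```

```bash
python3 -c "
from g import *
rel(pan(-5.5,-5,27),-5.14)
"
```

```text
t [ 0.7 39.7 -0.4] mm yaw 0.16 | y-angle -4.98 panel xyz [-45.2  -5.8  26.7] F [-1.22  1.54 -0.04] F panel [-1.35  1.42] w 0.001 0.0 t 10.35
```

{"api": "send_rows", "payload": {"increments": [[0,0.005,0,0,0],[0,0.01,0,0,0],[0,0.015,0,0,0],[0,0.02,0,0,0],[0,0.024,0,0,0],[0,0.028,0,0,0],[0,0.031,0,0,0],[0,0.034,0,0,0]]}}

```text
clock: 11.02
position: [0.4955, 0.047, 0.028]
tool_rot: [0.737, 0.676, -0.0, -0.0]
force: [-2.7, 0.5, 2.8]
grip_width: 0.0002
grasp_force: 1.5
```

{"api": "send_rows", "payload": {"increments": [[0,0.001,0,0,0],[0,0.002,0,0,0],[0,0.003,0,0,0],[0,0.0035,0,0,0],[0,0.004,0,0,0]]}}

```text
clock: 11.43
position: [0.4995, 0.0466, 0.0279]
tool_rot: [0.737, 0.676, 0.0, 0.0]
force: [-1.3, 0.5, 0.3]
grip_width: 0.0005
grasp_force: 0.8
```

```bash
python3 -c "
from g import *
rel(pan(-5.5,-5,27),-5.14)
"
```

```text
t [0.6 1.2 0.9] mm yaw 0.17 | y-angle -4.97 panel xyz [-6.7 -5.6 27.9] F [-1.27  0.48  0.3 ] F panel [-1.31  0.37] w 0.0005 0.8167970768499799 t 11.4333
```

{"api": "send_rows", "payload": {"increments": [[0,0.0005,0,0,0],[0,0.001,0,0,0],[0,0.0015,0,0,0],[0,0.002,0,0,0]]}}

```text
clock: 11.77
position: [0.5015, 0.0465, 0.0279]
tool_rot: [0.737, 0.676, 0.0, 0.0]
force: [-1.0, 0.5, 0.3]
grip_width: 0.0002
grasp_force: 0.6
```

{"api": "send_rows", "payload": {"increments": [[0,0.0005,0,0,0],[0,0.001,0,0,0],[0,0.0015,0,0,0],[0,0.0015,0,0,0]]}}

```text
clock: 12.1
position: [0.5023, 0.0466, 0.0279]
tool_rot: [0.737, 0.676, -0.0, -0.001]
force: [-3.4, 2.4, 2.9]
grip_width: 0.0011
grasp_force: 2.2
```

{"api": "send_rows", "payload": {"increments": [[0,0.0005,0,0,0],[0,0.001,0,0,0],[0,0.0015,0,0,0],[0,0.0015,0,0,0],[0,0.0015,0,0,0]]}}

```text
clock: 12.52
position: [0.5023, 0.0466, 0.0279]
tool_rot: [0.737, 0.676, -0.001, -0.002]
force: [-9.1, 2.0, 8.7]
grip_width: 0.0008
grasp_force: 4.5
```

```bash
python3 -c "
from g import *
rel(pan(-5.5,-5,27),-5.14)
"
```

```text
t [ 0.4 -1.5  0.9] mm yaw 0.18 | y-angle -4.96 panel xyz [-4.  -5.4 27.9] F [-9.05  1.98  8.67] F panel [-9.19  1.16] w 0.0008 4.51861005196406 t 12.5167
```

{"api": "send_rows", "payload": {"increments": [[0,-0.01,0,0,0],[-0.03,-0.02,0,0,0],[-0.065,-0.02,0,0,0],[-0.098,-0.02,0,0,0],[-0.098,-0.01,0,0,0],[-0.098,0.01,0,0,0],[-0.098,0.03,0,0,0],[-0.098,0.03,0,0,0]]}}

```text
clock: 13.18
position: [0.5293, -0.0551, 0.0282]
tool_rot: [0.737, 0.675, 0.001, 0.002]
force: [-0.4, 0.1, -0.7]
grip_width: 0.0006
grasp_force: 0.0
```

```bash
python3 -c "
from g import *
rel(pan(29,-90,29),-5.14)
a=cv2.resize(grab_frame('top')[235:325,200:340],(800,514),interpolation=cv2.INTER_CUBIC);cv2.imwrite('pics/d.png',a)
"
```

```text
t [14.2 -3.1 -0.8] mm yaw 0.11 | y-angle -5.03 panel xyz [  32.1 -104.2   28.2] F [-0.43  0.08 -0.74] F panel [-0.43  0.04] w 0.0006 0.0 t 13.1833
```

View pics/d.png

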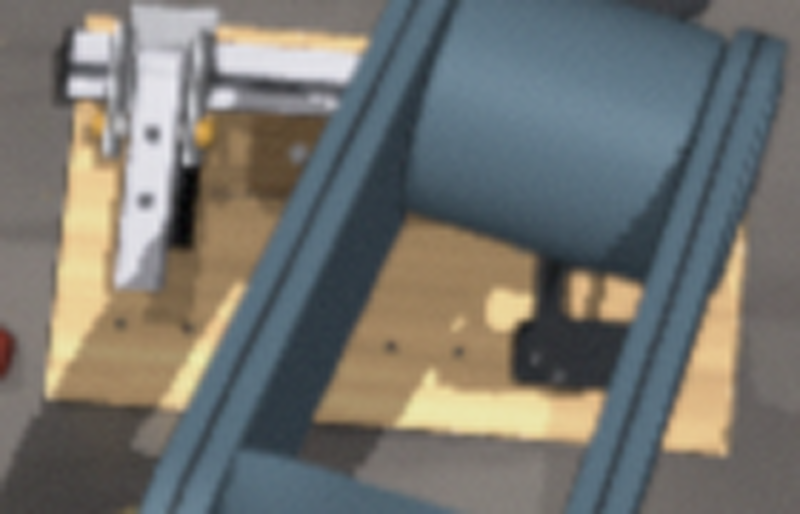

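The batten's dark end at about (250,160) lies along the fence, a short gap from the stop block at (185,205), and the arm is level. Now I'll ease it endways.

{"api": "send_rows", "payload": {"increments": [[0.004,-0.004,0,0,0],[0.009,-0.004,0,0,0],[0.014,-0.004,0,0,0],[0.018,-0.004,0,0,0],[0.022,-0.004,0,0,0],[0.026,-0.004,0,0,0],[0.03,-0.004,0,0,0],[0.033,-0.004,0,0,0]]}}

```text
clock: 13.9
position: [0.5244, -0.0204, 0.028]
tool_rot: [0.737, 0.676, -0.0, -0.0]
force: [-1.7, -2.4, 0.7]
grip_width: 0.0003
grasp_force: 1.1
```

{"api": "send_rows", "payload": {"increments": [[0.001,0,0,0,0],[0.002,0,0,0,0],[0.003,0,0,0,0],[0.004,0,0,0,0],[0.005,0,0,0,0],[0.005,0,0,0,0]]}}

```text
clock: 14.4
position: [0.5253, -0.0156, 0.0279]
tool_rot: [0.737, 0.676, 0.0, 0.0]
force: [-1.1, -1.4, -0.6]
grip_width: 0.0003
grasp_force: 0.5
```

```bash
python3 -c "
from g import *
rel(pan(29,-61,29),-5.14)
"
```

```text
t [ 4.2  4.4 -1.1] mm yaw 0.15 | y-angle -4.99 panel xyz [ 24.6 -65.2  27.9] F [-1.11 -1.39 -0.61] F panel [-0.98 -1.48] w 0.0003 0.5291550233960152 t 14.4
```

{"api": "send_rows", "payload": {"increments": [[0.001,0.002,0,0,0],[0.002,0.004,0,0,0],[0.003,0.004,0,0,0],[0.0035,0.004,0,0,0],[0.004,0.004,0,0,0]]}}

```text
clock: 14.82
position: [0.5299, -0.0138, 0.028]
tool_rot: [0.737, 0.676, -0.001, 0.001]
force: [-2.3, -10.9, -0.2]
grip_width: 0.0007
grasp_force: 5.4
```

```bash
python3 -c "
from g import *
rel(pan(29,-61,29),-5.14)
"
```

```text
t [ 2.1  0.  -1. ] mm yaw 0.21 | y-angle -4.93 panel xyz [ 29.  -63.1  28. ] F [ -2.35 -10.91  -0.24] F panel [ -1.36 -11.08] w 0.0007 5.411330200731754 t 14.8167
```

{"api": "send_rows", "payload": {"increments": [[0.0001,0,0,0,0],[0.0002,0,0,0,0],[0.0002,0,0,0,0],[0.0002,0,0,0,0],[0.0002,0,0,0,0],[0.0002,0,0,0,0],[0.0002,0,0,0,0],[0.0002,0,0,0,0]]}}

```text
clock: 15.48
position: [0.5299, -0.0138, 0.028]
tool_rot: [0.737, 0.676, -0.001, 0.001]
force: [-2.3, -10.0, -0.7]
grip_width: 0.0005
grasp_force: 4.8
```

```bash
python3 -c "
from g import *
rel(pan(29,-61,29),-5.14)
a=cv2.resize(grab_frame('scene')[215:320,170:310],(800,600),interpolation=cv2.INTER_CUBIC);cv2.imwrite('pics/e.png',a)
"
```

```text
t [ 2.1  0.1 -1. ] mm yaw 0.19 | y-angle -4.95 panel xyz [ 29.  -63.1  28. ] F [-2.32 -9.97 -0.7 ] F panel [ -1.42 -10.13] w 0.0005 4.781813733279705 t 15.4833
```

View pics/e.png

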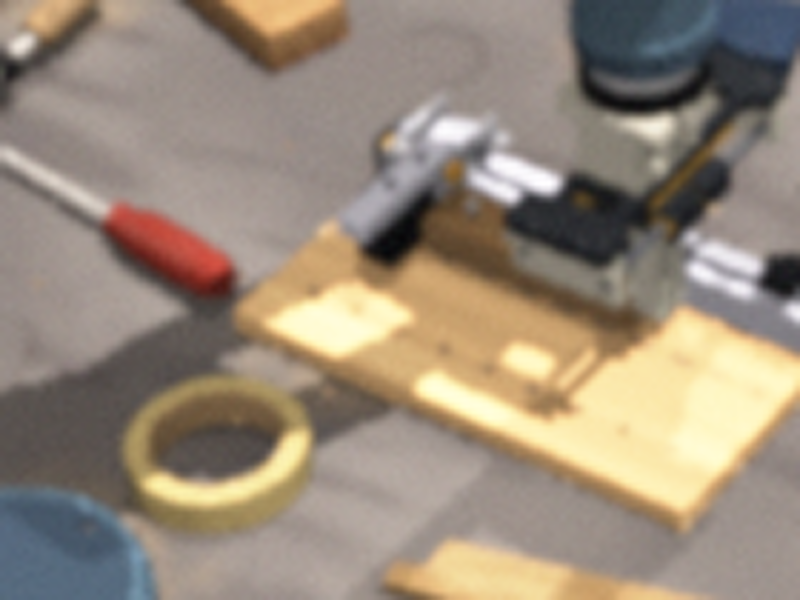

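The batten lies along the fence up to the stop block, with the fingers behind its end at (650,290). The push is about 10 N, so I'll add a touch.

{"api": "send_rows", "payload": {"increments": [[0.0002,0,0,0,0],[0.0004,0,0,0,0],[0.0004,0,0,0,0],[0.0004,0,0,0,0],[0.0004,0,0,0,0],[0.0004,0,0,0,0],[0.0004,0,0,0,0],[0.0004,0,0,0,0]]}}

```text
clock: 16.2
position: [0.5299, -0.0138, 0.0281]
tool_rot: [0.737, 0.676, -0.001, 0.001]
force: [-3.3, -10.7, -0.7]
grip_width: 0.0006
grasp_force: 5.5
```

{"api": "send_rows", "payload": {"increments": [[0,0,0,0,0],[0,0,0,0,0],[0,0,0,0,0],[0,0,0,0,0],[0,0,0,0,0],[0,0,0,0,0],[0,0,0,0,0],[0,0,0,0,0]]}}

```text
clock: 16.87
position: [0.5299, -0.0138, 0.0281]
tool_rot: [0.737, 0.676, -0.001, 0.001]
force: [-2.8, -11.5, -0.2]
grip_width: 0.0004
grasp_force: 5.5
```

Steady at about 11.5 N, so I'm handing it in.

```bash
python3 -c "
from h import *
print(arm.finish_job())"
```

```text
the job is handed in; nothing more can be done
None
```

The stop is pressed home, and the batten lies flat, screws up, flush along the fence and against the stop; I handed in the job with the closed fingers pushing on its end at a steady 11–12 N. They push rather than grip it, because the fence leaves no room for a finger on that side.

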